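# Sort capped tubes and a bottle into their bins

## Robot

A 6-joint arm with a two-finger parallel gripper is mounted at the origin on a cart in front of the work surface, level with it; the furniture and walls round the work are solid. World frame = base frame: x ahead of the robot, y to its left, z up, the work surface at z = 0. Lengths are in mm, angles in rad, forces in N, time in s.
With the tool pointing down it reaches from about 275 to 750 mm from the base axis. Payload 10.2 kg.
Tool frame: the origin (TCP) lies midway between the tips of the shut fingers; the grasp point (between the pads) lies 19 mm behind it; z points along the fingers, y is the line along which they close (so a half turn about z gives the same grasp; the last joint's range is limited). The gripper opens to 88 mm and grips with 3 to 60 N. Pads are 18 mm wide; open, the fingers measure 123 mm over their backs; the gripper's body (75 mm by 187 mm) begins 45 mm behind the grasp point.
Start: joints at [0.895, 0.313, 1.498, -0, 1.331, -0.223], TCP at [229.693, 472.094, 238.72] pointing down, gripper open.
Joint ranges: [-2.94, 2.94], [-0.97, 2.17], [0.19, 2.56], [-1.23, 4.37], [0.02, 3.11], [-2.88, 2.88]. Speed limits (rad/s): [2.39, 2.39, 3.01, 3.14, 3.14, 3.14].

## Interface

Orientations are given as [roll, pitch, yaw] about the fixed x, y, z axes, in that order (R = Rz(yaw) Ry(pitch) Rx(roll)).
In Python, from station import bot gives the robot as it stands.
- The arm moves only by the tool play_rows, never from a script. Its argument "rows" is text: rows parted by semicolons, each of 4 numbers parted by spaces: the shift along the world's x, y, z in units of 50 mm (1.0 is 50 mm), then the turn about the world's z in units of 8 degrees (1.0 is 8 degrees). In form: x y z turn; .... A call has 1 to 12 rows; each row is the pose to reach, as a shift and turn from the pose commanded when the call began; what a row does not reach only later rows make up. A row lasts 1/10 s, in which the tool goes at most 50 mm and 8.59 degrees, less where a joint would pass 70% of its speed; a pose out of reach is approached as far as the arm can. A call with a gripper value outside its range is refused whole. "fingers" is the opening, from -1 (shut) to 1 (fully open), set as the call begins (left out, the last holds). The fingers move at their own pace and stop on an object; "newtons" is the grip in N (left out, the last holds). Time passes only in rows, so rows that repeat a pose let the fingers close. It gives the time, the measured TCP pose, the force, the opening and the grip force at its end, in the units of the state.
- bot.state(): the state, without advancing time (a new reading comes with each control period).
- bot.snapshot(name): name is "side" or "top"; returns the picture (420x560x3 uint8, red, green, blue); there is no depth.
- bot.camera_model(name): a dict with "fx", "fy", "cx", "cy" (pixels), "dist" ([k1, k2, p1, p2, k3] as OpenCV has them; the pictures are not rectified), "origin" and "rotation" of the camera in the world. Camera axes: x right, y up, looking along -z (the intrinsics and any distortion apply to the point x, -y, -z); pixel columns grow to the right and rows downward; lengths in mm; the calibration is good to about 2 mm. A picture is of the moment at which its call begins. camera_model takes no time and is no camera call.
- bot.hand_in(): hands the job in; it is judged then, once.
Trained networks look in the newest picture that a camera, given by its name, has taken for a name from the list of things; names that differ only in an ending like _2 or _b are one class to them, and where a whole thing is asked for, a point or a joint stands for the part that bears it (a point fixed in the world has none). Each returns a list of dicts, best first, with "score" (0 to 1); they miss things now and then, are a little off and sometimes report something else, mostly with a low value. They report only what shows in the picture. A call takes as long as a camera call. They do not tell look-alikes from the thing itself.
- bot.cut_out(query, camera): "pixels" (420x560 bool, what is visible of it) and "rect" ([centre column, centre row, width, height] in pixels, round what is visible of it).
The state is a dict: "t": time; "joint_pos": joint angles; "dq": joint speeds; "joint_efforts": joint torques, N m; "eef_pos": TCP position; "tcp_rot": TCP orientation; "force": force on the tool from outside, world axes, zero at the start; "torque": the same for the moment, N m; "finger_gap": finger opening in mm; "finger_force": force on a finger pad.
Only numpy, scipy, OpenCV 4.12 (cv2) and the standard library are available. Lean on these libraries where they do the work, as an engineer would, in place of code of your own. Each camera call takes 0.05 s, during which the arm holds its last target. There are 200 camera calls.

## Task

Sort the tubes and the brown bottle into the bins where they belong: one blue-capped tube in each of the two bays of the blue rack, the orange-capped tube in the orange bin, and the brown bottle in the yellow tray, each standing upright on the bin's floor. Keep all of them upright on the way, and leave the bench timer, the green tape roll and the white bottle where they are.

Things in the scene. Friction and masses are not known exactly. Their poses are not given: they have to be found in the camera images.
- blue_tube_a: Loose 50 mL centrifuge tube with a blue screw cap, standing upright by itself on its flat skirt; 116 mm tall, body 28 mm in diameter, cap 33 mm in diameter over the top 14 mm, 35 g. Origin at the centre of its underside, z up along the tube. It is one of two identical blue-capped tubes; either may go in either bay. Best gripped by the cap, with the pads centred about 108 mm above its foot.
- blue_tube_b: Loose 50 mL centrifuge tube with a blue screw cap, standing upright by itself on its flat skirt; 116 mm tall, body 28 mm in diameter, cap 33 mm in diameter over the top 14 mm, 35 g. Origin at the centre of its underside, z up along the tube. The other of the two identical blue-capped tubes. Best gripped by the cap, with the pads centred about 108 mm above its foot.
- orange_tube: Loose 50 mL centrifuge tube with an orange screw cap, standing upright by itself on its flat skirt; 116 mm tall, body 28 mm in diameter, cap 33 mm in diameter over the top 14 mm, 35 g. Origin at the centre of its underside, z up along the tube. Best gripped by the cap, with the pads centred about 108 mm above its foot.
- brown_bottle: Loose brown reagent bottle with a black cap, standing upright; body 52 mm in diameter up to 76 mm height, then shoulder and cap to 95 mm; 0.12 kg. Origin at the centre of its underside, z up along the bottle. Grip the body, with the pads centred about 60 mm above its foot.
- blue_rack: Blue open-topped rack with two bays for tubes, 62 x 132 x 40 mm (x, y, height), walls, divider and floor 4 mm thick. Does not shift. Origin at the centre of its underside, z up, x and y along its sides. The long side lies along y, the divider at y = 0; bay centres at x = 0, y = +32 mm and y = -32 mm; each bay 54 x 60 mm inside; bay floor 4 mm above the worktop.
- orange_bin: Orange open-topped bin with one bay for a tube, 66 x 66 x 40 mm, walls and floor 4 mm thick, 58 x 58 mm inside. Does not shift. Origin at the centre of its underside, z up, x and y along its sides. The bay centre is at x = y = 0, its floor 4 mm above the worktop.
- yellow_tray: Yellow open-topped tray for one bottle, 88 x 88 x 30 mm, walls and floor 4 mm thick, 80 x 80 mm inside. Does not shift. Origin at the centre of its underside, z up, x and y along its sides. The bay centre is at x = y = 0, its floor 4 mm above the worktop.
- timer: Bystander: loose white bench timer lying flat, 70 x 66 x 20 mm, behind the things to sort. Origin at the centre of its underside. Leave it alone.
- tape: Bystander: loose roll of green tape lying flat, 72 mm in diameter, 25 mm high, behind the things to sort. Origin at the centre of its underside. Leave it alone.
- white_bottle: Bystander: loose white bottle with a white cap, 54 mm in diameter, 100 mm tall, standing behind the things to sort. Origin at the centre of its underside. Leave it alone.
There are look-alikes about, which are no part of the job. What is shaped like the blue_tube_a but pink is not meant. What is shaped like the blue_tube_b but red is not meant.

How it is judged:
By the outcome, as a careful person would: the job done as asked, in the order asked, and still so for the second after the job is handed in, with the robot touching nothing.
It also fails if it takes over 96 s, if anything falls off the work surface, if the arm or the gripper's body presses on something with over 40 N, if the wrist force passes 120 N, or if a joint passes its speed limit or range.

## Working session

There is one attempt and no reset: what is moved stays moved. The work goes in short steps, Python scripts to look and compute and a tool call to move; the robot and the scene stay as the last step left them, time stands still between calls to the robot, and variables do not carry over. Pictures are saved under pics/ and viewed, at most 14 in all, crops included, and the job is handed in when it is done.

Besides the shell and the picture viewer there is one more tool, called as name(argument=value, ...), one argument or row to a line, values as JSON. play_rows: Moves the arm, as the interface text tells. Its arguments: {"type":"object","properties":{"rows":{"type":"string"},"fingers":{"type":"number"},"newtons":{"type":"number"}},"required":["rows"]}

```bash
mkdir -p pics
python3 - <<'E'
from station import bot
import cv2
for n in("side","top"):
    im=bot.snapshot(n); cv2.imwrite(f"pics/{n}0.png",im[:,:,::-1]); m=bot.camera_model(n); print(n,m)
s=bot.state();print(s["eef_pos"],s["tcp_rot"],s["finger_gap"],s["t"])
E
```

```text
side {'fx': 502.3542756519933, 'fy': 502.3542756519933, 'cx': 283.3947867382351, 'cy': 207.7040006719381, 'dist': array([-0.10525505,  0.        ,  0.        ,  0.        ,  0.        ]), 'origin': array([-645.83931665, -609.93009996,  663.52551885]), 'rotation': array([ 1.13121793,  0.01313603, -1.15043333])}
top {'fx': 468.83542883490156, 'fy': 468.83542883490156, 'cx': 275.93918547564874, 'cy': 211.2926422245596, 'dist': array([-0.15175152,  0.        ,  0.        ,  0.        ,  0.        ]), 'origin': array([ 427.81926278,  -47.18604914, 1134.59130941]), 'rotation': array([ 0.1685626 , -0.00361373, -1.57372299])}
[229.56471229 471.93205034 238.248827  ] [-3.14055991e+00 -2.48266284e-04  2.68876092e+00] 88.21302986603726 0.1
```

View pics/top0.png

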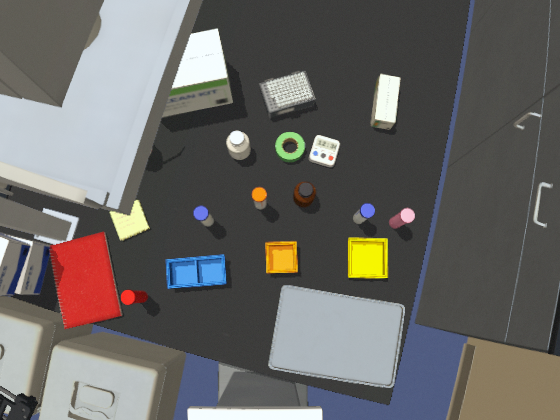

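View pics/side0.png

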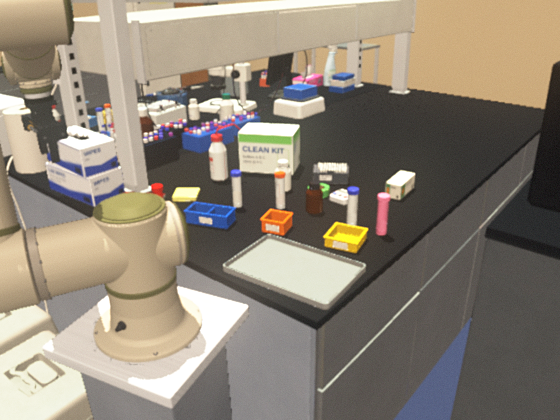

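Top view: the blue caps are at (202,213) and (367,211). The orange cap is at (260,195) and the brown bottle's cap at (306,187). The rack is at (197,271), the orange bin at (282,257) and the yellow tray at (368,258). The look-alikes are pink at (407,215) and red at (128,297). Next I'll measure these positions.

```bash
cat > h.py <<'E'
from station import bot
import cv2, numpy as np
from scipy.spatial.transform import Rotation as Ro
def at(cam,px,z):
    m=bot.camera_model(cam); K=np.array([[m["fx"],0,m["cx"]],[0,m["fy"],m["cy"]],[0,0,1]])
    p=cv2.undistortPoints(np.float64(px).reshape(-1,1,2),K,m["dist"]).reshape(-1,2)
    d=Ro.from_euler("xyz",m["rotation"]).apply(np.c_[p[:,0],-p[:,1],-np.ones(len(p))])
    return m["origin"]+d*((z-m["origin"][2])/d[:,2])[:,None]
def blob(im,h0,h1,box,s=140,v=60):
    hsv=cv2.cvtColor(im,cv2.COLOR_RGB2HSV); k=cv2.inRange(hsv,(h0,s,v),(h1,255,255))
    x0,y0,x1,y1=box; q=np.zeros_like(k); q[y0:y1,x0:x1]=k[y0:y1,x0:x1]
    n,l,st,c=cv2.connectedComponentsWithStats(q); i=1+np.argmax(st[1:,4]); return l==i,c[i],st[i]
E
python3 - <<'E'
from h import *
im=bot.snapshot("top")
for n,h0,h1,b in[("bl L",105,130,(185,195,225,230)),("bl R",105,130,(350,195,385,228)),("or",5,20,(245,180,275,212))]:
    k,c,st=blob(im,h0,h1,b); print(n,c.round(1),st, at("top",c,112)[0].round())
for n,z in[("blue_tube_a",58),("orange_tube",58),("brown_bottle",45),("blue_rack",40),("orange_bin",40),("yellow_tray",30),("timer",20),("tape",25),("white_bottle",50)]:
    for r in bot.cut_out(n,"top"):
        if r["score"]<.3: continue
        k=r["pixels"].astype(np.uint8); ys,xs=np.nonzero(k); 
        o=[n,round(r["score"],2),np.round(r["rect"]).tolist(),at("top",r["rect"][:2],z)[0].round().tolist()]
        if n in("blue_rack","orange_bin","yellow_tray"):
            P=at("top",np.c_[xs,ys],z)[:,:2]; q=cv2.minAreaRect(P.astype(np.float32)); o.append(q)
        print(*o)
c=im[170:300,150:430]; cv2.imwrite("pics/c.png",cv2.resize(c,None,fx=2.8,fy=2.8,interpolation=2)[:,:,::-1])
E
```

```text
bl L [203.1 209.8] [199 207   9   6  18] [606. 110. 112.]
bl R [370.2 208.3] [366 204   9  12  37] [ 608. -262.  112.]
or [258.7 194. ] [251 187  16  15 188] [641. -13. 112.]
blue_tube_a 0.91 [402.0, 219.0, 28.0, 16.0] [592.0, -348.0, 58.0]
blue_tube_a 0.64 [204.0, 216.0, 24.0, 24.0] [600.0, 116.0, 58.0]
blue_tube_a 0.62 [133.0, 300.0, 27.0, 14.0] [405.0, 277.0, 58.0]
blue_tube_a 0.54 [364.0, 213.0, 24.0, 20.0] [606.0, -258.0, 58.0]
orange_tube 0.83 [258.0, 198.0, 15.0, 20.0] [643.0, -9.0, 58.0]
brown_bottle 0.75 [304.0, 196.0, 16.0, 28.0] [651.0, -118.0, 45.0]
brown_bottle 0.7 [367.0, 258.0, 43.0, 43.0] [502.0, -264.0, 45.0]
blue_rack 0.58 [198.0, 269.0, 60.0, 32.0] [478.0, 131.0, 40.0] ((473.6070861816406, 134.7977752685547), (68.48118591308594, 136.9564971923828), 4.860543727874756)
orange_bin 0.85 [283.0, 259.0, 34.0, 28.0] [501.0, -69.0, 40.0] ((504.8605651855469, -61.98122787475586), (72.44518280029297, 72.3862533569336), 89.85675048828125)
yellow_tray 0.68 [368.0, 258.0, 44.0, 43.0] [503.0, -269.0, 30.0] ((503.1539306640625, -268.2305603027344), (97.02606964111328, 95.11810302734375), 89.67032623291016)
timer 0.85 [324.0, 152.0, 34.0, 37.0] [766.0, -172.0, 20.0]
timer 0.59 [205.0, 216.0, 21.0, 22.0] [607.0, 121.0, 20.0]
tape 0.87 [291.0, 147.0, 31.0, 29.0] [778.0, -90.0, 25.0]
white_bottle 0.68 [236.0, 145.0, 24.0, 35.0] [775.0, 44.0, 50.0]
white_bottle 0.46 [196.0, 271.0, 59.0, 35.0] [472.0, 133.0, 50.0]
```

View pics/c.png

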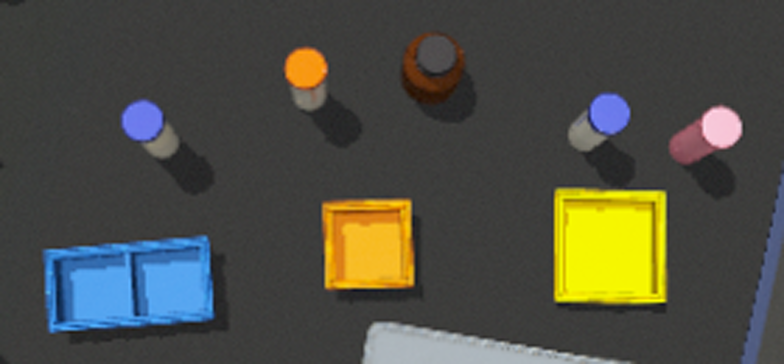

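The crop confirms the two blue caps at (201,213) and (368,211). Pink at (407,216) is a look-alike, as is red at (128,297), so I'll leave both. Next I'll turn the cap tops and bin rims into positions.

Run:
```python
from h import *
f=lambda p:np.float64(p)/2.8+[150,170]-.3
for n,p,z in[("L",(143,120),116),("R",(610,114),116),("or",(306,67),116),("brown cap",(436,54),95),("pink",(721,128),116)]:
    print(n,at("top",f(p),z)[0].round(1))
for n,p,z in[("rack",[(45,251),(208,237),(214,316),(50,331)],40),("div",[(130,244),(134,324)],40),("bin",[(322,201),(411,199),(414,285),(326,290)],40),("tray",[(555,188),(666,191),(666,302),(555,302)],30)]:
    P=at("top",f(p),z)[:,:2]; print(n,P.round().tolist(),P.mean(0).round(1),cv2.minAreaRect(P.astype(np.float32)))
```

```text
L [598.7 114.8 116. ]
R [ 602.7 -254.7  116. ]
or [641.  -13.9 116. ]
brown cap [ 655.9 -118.5   95. ]
pink [ 591.2 -344.1  116. ]
rack [[500.0, 207.0], [512.0, 70.0], [447.0, 64.0], [434.0, 201.0]] [473.2 135.8] ((473.056884765625, 135.77719116210938), (66.92147827148438, 137.89537048339844), 5.161522388458252)
div [[506.0, 136.0], [440.0, 131.0]] [473.1 133.2] ((473.06341552734375, 133.2364501953125), (66.64647674560547, 0.0), -176.03517150878906)
bin [[542.0, -25.0], [544.0, -100.0], [472.0, -102.0], [468.0, -28.0]] [506.6 -63.7] ((506.9241027832031, -64.03459167480469), (74.28813934326172, 74.53661346435547), 2.5815019607543945)
tray [[554.0, -223.0], [551.0, -318.0], [456.0, -315.0], [457.0, -220.0]] [ 504.5 -269.2] ((504.41387939453125, -269.44183349609375), (95.7049789428711, 96.35943603515625), 88.61656951904297)
```

play_rows(
  rows="0.6 -0.6 0 -0.6;1.3 -1.2 0 -1.2;2 -1.9 0 -1.8;2.7 -2.6 0 -2.4;3.4 -3.3 0 -3.1;4.1 -4 0 -3.8;4.8 -4.7 0 -4.5;5.5 -5.4 0 -5.2;6.2 -6.1 0 -5.9;6.9 -6.7 0 -6.6;7.38 -7.14 -0.5 -7.4;7.38 -7.14 -1 -7.4",
  fingers=1,
  newtons=15,
)

```text
t: 1.8
eef_pos: [601.1, 111.9, 187.6]
tcp_rot: [3.14, 0.001, 1.649]
force: [0.3, 0.4, -0.7]
finger_gap: 88.1
finger_force: 0.0
```

Run:
```python
from h import *
s=bot.state(); print(s["t"],s["eef_pos"],s["tcp_rot"],s["joint_pos"])
im=bot.snapshot("top"); im2=bot.snapshot("side")
o=np.vstack([cv2.resize(im[150:300,140:440],(800,400)),]) 
cv2.imwrite("pics/d1.png",o[:,:,::-1]); cv2.imwrite("pics/d2.png",cv2.resize(im2[130:280,140:440],(800,400),interpolation=2)[:,:,::-1])
```

```text
1.8 [601.05346256 111.88738282 187.57555209] [3.14017829e+00 6.58172039e-04 1.64853327e+00] [-7.12524446e-03  5.42214460e-01  1.29371824e+00 -5.55547000e-04
  1.30419492e+00 -8.47166858e-02]
```

View pics/d2.png

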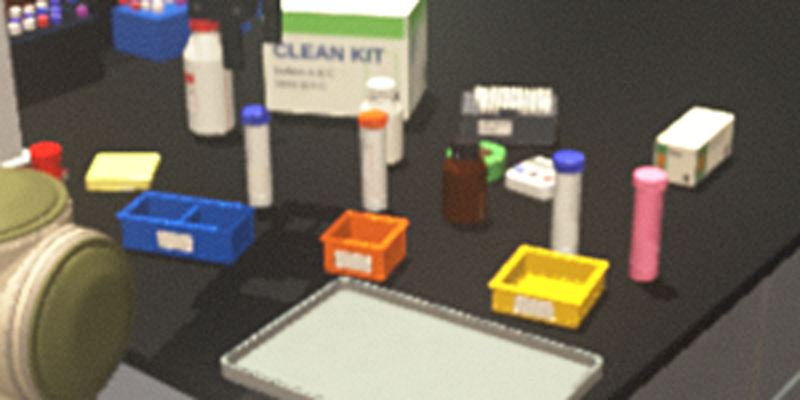

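The side crop shows the gripper at about (225,35), above and behind the left blue cap at (256,110). I'll cross-check the positions with the side camera.

Run:
```python
from h import *
f=lambda p:np.float64(p)*.375+[140,130]-.3
for n,p,z in[("L",(256,107),116),("or",(373,115),116),("R",(569,155),116)]: print(n,at("side",f(p),z)[0].round(1))
print(bot.state()["eef_pos"])
```

```text
L [607.5 118.4 116. ]
or [634.9 -17.  116. ]
R [ 607.6 -254.7  116. ]
[597.60840167 114.36361692 185.20448495]
```

play_rows(
  rows="0 0 0 0;0 0 0 0;0 0 0 0",
)

```text
t: 2.2
eef_pos: [598.9, 115.6, 190.3]
tcp_rot: [3.139, 0.0, 1.657]
force: [-0.7, -0.3, 0.1]
finger_gap: 88.1
finger_force: 0.0
```

play_rows(
  rows="0 0 -0.4 0;0 0 -0.8 0;0 0 -1.2 0;0 0 -1.6 0;0 0 -1.9 0;0 0 -2 0;0 0 -2 0;0 0 -2 0",
)

```text
t: 3.0
eef_pos: [599.2, 115.2, 89.9]
tcp_rot: [3.14, 0.0, 1.656]
force: [-0.5, -0.2, 1.0]
finger_gap: 88.3
finger_force: 0.0
```

play_rows(
  rows="0 0 0 0;0 0 0 0;0 0 0 0;0 0 0 0;0 0 0 0;0 0 0 0;0 0 0 0;0 0 0 0;0 0 0 0;0 0 0 0",
  fingers=-1,
  newtons=15,
)

```text
t: 4.0
eef_pos: [598.7, 115.1, 88.7]
tcp_rot: [-3.142, 0.0, 1.656]
force: [0.7, 0.4, 0.5]
finger_gap: 32.2
finger_force: 15.0
```

Run:
```python
from h import *
s=bot.state(); print(s["t"],s["eef_pos"],s["finger_gap"],s["finger_force"])
im=bot.snapshot("top"); im2=bot.snapshot("side")
o=np.hstack([cv2.resize(im[170:290,140:260],(400,400)),cv2.resize(im2[140:240,190:290],(400,400),interpolation=2)]) 
cv2.imwrite("pics/e.png",o[:,:,::-1])
```

```text
4.0 [598.69425025 115.09467904  88.72297954] 32.21506069647115 14.999348223209381
```

View pics/e.png

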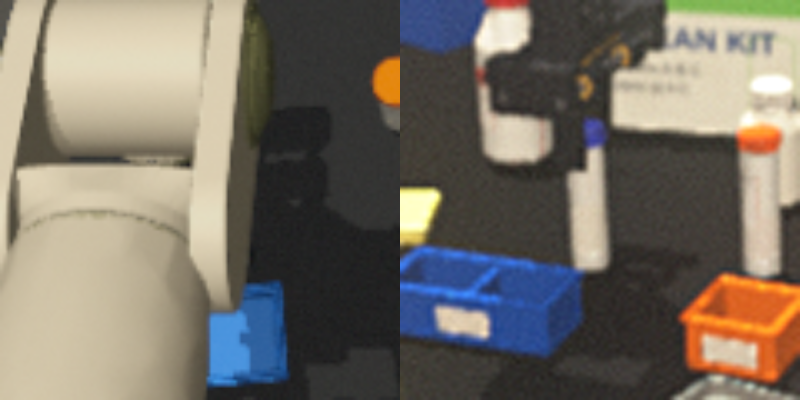

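The side view shows the left blue tube held by its cap and upright, so I'll carry it to the far (+y) bay.

play_rows(
  rows="0 0 0.4 0;0 0 0.9 0;0 0 1.4 0;-0.3 0.12 1.5 0;-0.7 0.3 1.5 0;-1.1 0.45 1.5 0;-1.5 0.6 1.5 0;-1.9 0.75 1.5 0;-2.3 0.93 1.5 0;-2.58 1.04 1.5 0;-2.58 1.04 1.5 0;-2.58 1.04 1.5 0",
)

```text
t: 5.3
eef_pos: [470.2, 167.0, 164.0]
tcp_rot: [3.141, 0.0, 1.656]
force: [1.1, -0.5, -0.5]
finger_gap: 32.5
finger_force: 15.0
```

Run:
```python
from h import *
s=bot.state(); print(s["t"],s["eef_pos"],s["finger_gap"],s["finger_force"])
im2=bot.snapshot("side")
cv2.imwrite("pics/f.png",cv2.resize(im2[130:250,150:310],(800,600),interpolation=2)[:,:,::-1])
```

```text
5.3 [470.22527481 166.99928528 163.97931695] 32.453809562564054 15.00010997056961
```

View pics/f.png

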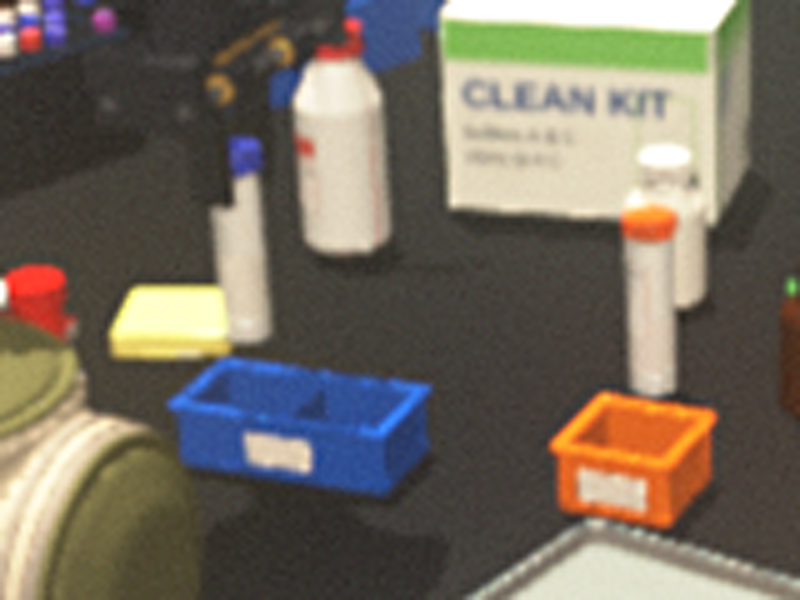

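Held upright at (245,260) above the left bay. Lowering and releasing.

play_rows(
  rows="0 0 -0.3 0;0 0 -0.6 0;0 0 -0.9 0;0 0 -1.15 0;0 0 -1.3 0;0 0 -1.4 0;0 0 -1.41 0;0 0 -1.41 0;0 0 -1.41 0",
)

```text
t: 6.25
eef_pos: [470.0, 167.1, 93.7]
tcp_rot: [3.141, -0.0, 1.656]
force: [-0.6, -0.8, -0.9]
finger_gap: 32.5
finger_force: 15.0
```

play_rows(
  rows="0 0 0 0;0 0 0 0;0 0 0 0;0 0 0 0;0 0 0 0;0 0 0.4 0;0 0 0.9 0;0 0 1.4 0;0 0 2 0;0 0 2 0",
  fingers=0.6,
)

```text
t: 7.25
eef_pos: [471.1, 167.3, 196.7]
tcp_rot: [3.135, -0.0, 1.656]
force: [1.0, 0.1, -0.9]
finger_gap: 70.8
finger_force: 0.0
```

play_rows(
  rows="0.2 -0.6 0 0;0.5 -1.4 0 0;0.8 -2.3 0 0;1.1 -3.2 0 0;1.4 -4.1 0 0;1.7 -5 0 0;2 -5.9 0 0;2.3 -6.8 0 0;2.5 -7.6 0 0;2.7 -8.2 0 0;2.7 -8.44 0 0;2.7 -8.44 0 0",
  fingers=1,
)

```text
t: 8.45
eef_pos: [604.1, -255.7, 191.9]
tcp_rot: [-3.14, -0.001, 1.654]
force: [0.5, 0.6, -0.3]
finger_gap: 88.2
finger_force: 0.0
```

play_rows(
  rows="0 0 -0.1 0;0 0 -0.5 0;0 0 -0.9 0;0 0 -1.3 0;0 0 -1.7 0;0 0 -2 0;0 0 -2.08 0;0 0 -2.08 0;0 0 -2.08 0",
)

```text
t: 9.35
eef_pos: [605.1, -254.8, 90.3]
tcp_rot: [3.14, 0.001, 1.656]
force: [0.4, -0.2, 0.6]
finger_gap: 88.0
finger_force: 0.0
```

play_rows(
  rows="0 0 0 0;0 0 0 0;0 0 0 0;0 0 0 0;0 0 0 0;0 0 0 0;0 0 0 0;0 0 0 0;0 0 0 0;0 0 0 0",
  fingers=-1,
)

```text
t: 10.35
eef_pos: [604.7, -254.9, 89.2]
tcp_rot: [-3.141, -0.0, 1.656]
force: [0.8, 0.1, -0.6]
finger_gap: 32.2
finger_force: 15.0
```

Run:
```python
from h import *
s=bot.state(); print(s["t"],s["eef_pos"],s["finger_gap"],s["finger_force"])
im2=bot.snapshot("side")
cv2.imwrite("pics/g.png",cv2.resize(im2[130:280,180:440],(800,460),interpolation=2)[:,:,::-1])
```

```text
10.35 [ 604.66070812 -254.89921377   89.1722675 ] 32.2394974146409 14.99964963644743
```

View pics/g.png

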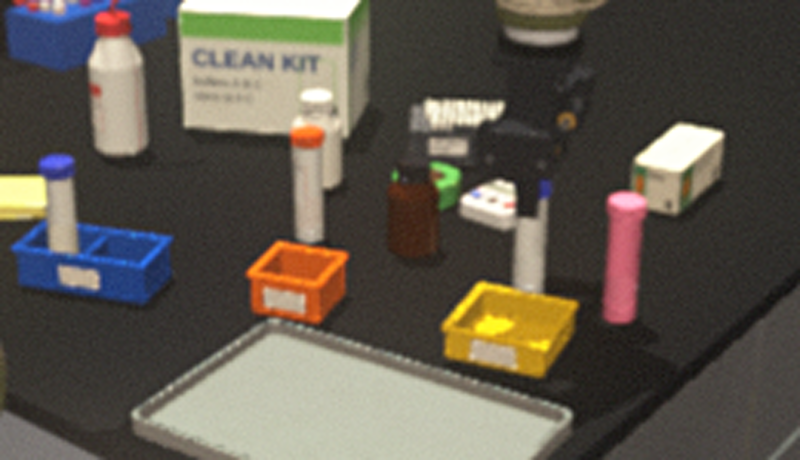

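The first tube stands in the left bay at (62,205). The second is held by its cap at (535,235). I'll lift it high and carry it to the other bay.

play_rows(
  rows="0 0 0.4 0;0 0 0.9 0;0 0 1.5 0;0 0 2.1 0;0 0 2.5 0;-0.2 0.5 2.6 0;-0.4 1.2 2.6 0;-0.7 1.9 2.6 0;-0.95 2.6 2.6 0;-1.2 3.3 2.6 0;-1.45 4 2.6 0;-1.7 4.7 2.6 0",
)

```text
t: 11.6
eef_pos: [518.9, -18.6, 219.3]
tcp_rot: [3.141, -0.0, 1.655]
force: [0.3, 0.4, -1.2]
finger_gap: 32.3
finger_force: 15.0
```

play_rows(
  rows="-0.25 0.7 0 0;-0.45 1.3 0 0;-0.65 1.9 0 0;-0.8 2.3 0 0;-0.88 2.48 -0.2 0;-0.88 2.48 -0.7 0;-0.88 2.48 -1.2 0;-0.88 2.48 -1.7 0;-0.88 2.48 -2.1 0;-0.88 2.48 -2.4 0;-0.88 2.48 -2.5 0;-0.88 2.48 -2.5 0",
)

```text
t: 12.8
eef_pos: [475.8, 103.7, 93.8]
tcp_rot: [-3.141, 0.0, 1.655]
force: [0.2, -0.2, -0.2]
finger_gap: 32.3
finger_force: 15.0
```

play_rows(
  rows="0 0 0 0;0 0 0 0;0 0 -0.01 0",
)

```text
t: 13.1
eef_pos: [475.8, 104.0, 93.9]
tcp_rot: [3.141, 0.0, 1.655]
force: [-0.6, 0.4, -1.0]
finger_gap: 32.6
finger_force: 15.0
```

play_rows(
  rows="0 0 0 0;0 0 0 0;0 0 0 0;0 0 0 0;0 0 0 0;0 0 0.4 0;0 0 0.9 0;0 0 1.4 0;0 0 2 0;0 0 2 0",
  fingers=0.6,
)

```text
t: 14.1
eef_pos: [477.2, 104.1, 197.1]
tcp_rot: [3.135, 0.001, 1.656]
force: [-0.3, -0.1, 0.8]
finger_gap: 70.4
finger_force: 0.0
```

play_rows(
  rows="0.4 -0.3 0 0;0.9 -0.7 0 0;1.5 -1.1 0 0;2.1 -1.5 0 0;2.7 -2 0 0;3.1 -2.25 0 0;3.25 -2.38 0 0;3.25 -2.38 0 0;3.25 -2.38 -0.3 0;3.25 -2.38 -0.8 0;3.25 -2.38 -1.3 0;3.25 -2.38 -1.6 0",
  fingers=1,
)

```text
t: 15.3
eef_pos: [636.5, -13.6, 111.9]
tcp_rot: [-3.139, -0.001, 1.657]
force: [-0.1, 0.2, 0.4]
finger_gap: 88.1
finger_force: 0.0
```

play_rows(
  rows="0 0 -0.3 0;0 0 -0.47 0;0 0 -0.47 0;0 0 -0.47 0",
)

```text
t: 15.7
eef_pos: [638.4, -14.8, 90.9]
tcp_rot: [3.141, 0.0, 1.656]
force: [-0.0, -0.2, 1.0]
finger_gap: 88.3
finger_force: 0.0
```

play_rows(
  rows="0 0 0 0;0 0 0 0;0 0 0 0;0 0 0 0;0 0 0 0;0 0 0 0;0 0 0 0;0 0 0 0;0 0 0 0;0 0 0 0",
  fingers=-1,
)

```text
t: 16.7
eef_pos: [638.2, -14.9, 90.2]
tcp_rot: [3.142, -0.0, 1.656]
force: [0.1, -1.0, 0.0]
finger_gap: 32.2
finger_force: 15.0
```

Run:
```python
from h import *
s=bot.state(); print(s["t"],s["eef_pos"],s["finger_gap"],s["finger_force"])
im2=bot.snapshot("side")
cv2.imwrite("pics/i.png",cv2.resize(im2[130:280,180:440],(800,460),interpolation=2)[:,:,::-1])
```

```text
16.7 [638.19700149 -14.90019941  90.21566318] 32.17254933038362 14.994892571121454
```

View pics/i.png

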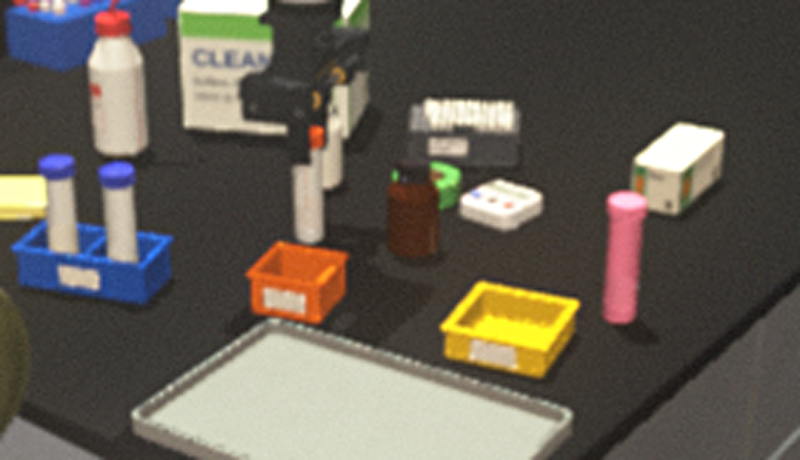

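Both blue tubes stand in their bays, at (62,205) and (120,210). The orange tube is gripped at (308,190) and goes to its bin next.

play_rows(
  rows="0 0 0.4 0;0 0 0.9 0;0 0 1.4 0;-0.3 -0.12 1.5 0;-0.7 -0.27 1.5 0;-1.1 -0.42 1.5 0;-1.5 -0.57 1.5 0;-1.9 -0.72 1.5 0;-2.3 -0.87 1.5 0;-2.62 -0.98 1.5 0;-2.62 -0.98 1.5 0;-2.62 -0.98 1.2 0",
)

```text
t: 17.95
eef_pos: [508.4, -64.3, 151.8]
tcp_rot: [3.138, 0.002, 1.655]
force: [-0.3, -0.1, -0.8]
finger_gap: 32.3
finger_force: 15.0
```

play_rows(
  rows="0 0 -0.3 0;0 0 -0.6 0;0 0 -0.9 0;0 0 -1.05 0;0 0 -1.1 0;0 0 -1.1 0;0 0 -1.1 0",
)

```text
t: 18.65
eef_pos: [507.6, -64.0, 95.8]
tcp_rot: [3.141, 0.0, 1.656]
force: [0.2, -0.6, -0.3]
finger_gap: 32.8
finger_force: 15.0
```

play_rows(
  rows="0 0 0 0;0 0 0 0;0 0 0 0;0 0 0 0;0 0 0 0;0 0 0.4 0;0 0 0.9 0;0 0 1.4 0;0 0 2 0;0 0 2 0",
  fingers=0.6,
)

```text
t: 19.65
eef_pos: [508.6, -64.3, 198.7]
tcp_rot: [3.136, 0.003, 1.656]
force: [-0.6, 0.5, -0.9]
finger_gap: 70.8
finger_force: 0.0
```

Run:
```python
from h import *
s=bot.state(); print(s["t"],s["eef_pos"])
m=bot.snapshot("side")[168:222,300:340]
cv2.imwrite("pics/j.png",cv2.resize(m,(440,594),interpolation=2)[:,:,::-1])
for r in [r for r in bot.cut_out("brown_bottle","side") if r["score"]>.3]:
    x,y,w,h=r["rect"]; print(r["score"],r["rect"],at("side",(x,y),47)[0].round(1),at("side",(x,y-h/2+3),95)[0].round(1))
```

```text
19.65 [508.58334721 -64.33608701 198.73549931]
0.57 [314.2, 197.2, 15.3, 29.4] [ 651.3 -122.9   47. ] [ 629.1 -130.8   95. ]
```

View pics/j.png

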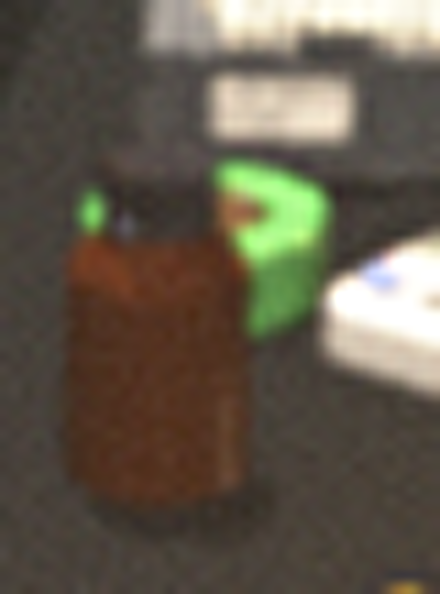

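The bottle stands upright with its cap at about (314,183) in the full picture. Both cameras put it near (653,-120), so I'll go for it.

play_rows(
  rows="0.4 -0.15 0 0;0.9 -0.35 0 0;1.5 -0.6 0 0;2.1 -0.8 0 0;2.6 -1 0 0;2.92 -1.12 0 0;2.92 -1.12 0 0;2.92 -1.12 0 0;2.92 -1.12 -0.3 0;2.92 -1.12 -0.7 0;2.92 -1.12 -1.1 0;2.92 -1.12 -1.5 0",
  fingers=1,
)

```text
t: 20.95
eef_pos: [652.2, -119.3, 119.5]
tcp_rot: [-3.141, -0.0, 1.656]
force: [0.8, -0.1, -0.1]
finger_gap: 88.0
finger_force: 0.0
```

play_rows(
  rows="0 0 -0.3 0;0 0 -0.7 0;0 0 -1.1 0;0 0 -1.4 0;0 0 -1.58 0;0 0 -1.58 0;0 0 -1.58 0",
)

```text
t: 21.65
eef_pos: [653.5, -120.0, 42.0]
tcp_rot: [3.141, 0.0, 1.656]
force: [0.5, -1.2, 0.2]
finger_gap: 88.2
finger_force: 0.0
```

play_rows(
  rows="0 0 0 0;0 0 0 0;0 0 0 0;0 0 0 0;0 0 0 0;0 0 0 0;0 0 0 0;0 0 0 0;0 0 0 0;0 0 0 0",
  fingers=-1,
  newtons=20,
)

```text
t: 22.65
eef_pos: [653.5, -119.9, 41.5]
tcp_rot: [3.141, 0.0, 1.656]
force: [2.8, -0.0, 2.5]
finger_gap: 51.4
finger_force: 20.0
```

Run:
```python
from h import *
s=bot.state(); print(s["t"],s["eef_pos"],s["finger_gap"],s["finger_force"])
im2=bot.snapshot("side")
cv2.imwrite("pics/k.png",cv2.resize(im2[130:280,180:440],(800,460),interpolation=2)[:,:,::-1])
```

```text
22.65 [ 653.46903999 -119.93952174   41.50284031] 51.35983197120143 19.988448908552527
```

View pics/k.png

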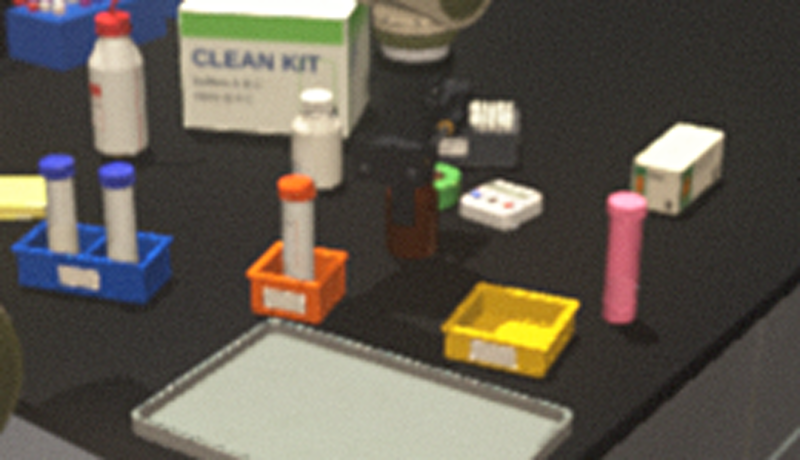

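The orange tube stands in its bin at (298,230), and the bottle is gripped at (410,225). I'll carry it to the tray.

play_rows(
  rows="0 0 0.3 0;0 0 0.7 0;0 0 1.1 0;-0.2 -0.2 1.3 0;-0.5 -0.5 1.3 0;-0.9 -0.9 1.3 0;-1.3 -1.3 1.3 0;-1.7 -1.7 1.3 0;-2.1 -2.1 1.3 0;-2.5 -2.5 1.3 0;-2.8 -2.8 1.3 0;-2.98 -2.98 1.3 0",
)

```text
t: 23.9
eef_pos: [502.2, -270.1, 106.2]
tcp_rot: [-3.141, -0.001, 1.654]
force: [-0.3, 0.9, -0.1]
finger_gap: 51.4
finger_force: 20.0
```

play_rows(
  rows="0 0 0 0;0 0 0 0;0 0 -0.3 0;0 0 -0.6 0;0 0 -0.9 0;0 0 -1.1 0;0 0 -1.2 0;0 0 -1.2 0;0 0 -1.2 0",
)

```text
t: 24.8
eef_pos: [504.6, -268.9, 46.6]
tcp_rot: [3.141, 0.001, 1.656]
force: [0.1, 0.0, -1.4]
finger_gap: 51.4
finger_force: 20.0
```

play_rows(
  rows="0 0 0 0;0 0 0 0;0 0 0 0;0 0 0 0;0 0 0 0;0 0 0.4 0;0 0 0.9 0;0 0 1.4 0;0 0 2 0;0 0 2.8 0;0 0 3.4 0;0 0 3.4 0",
  fingers=1,
)

```text
t: 26.0
eef_pos: [505.3, -269.8, 220.5]
tcp_rot: [3.136, 0.005, 1.656]
force: [0.8, 0.4, -0.5]
finger_gap: 88.2
finger_force: 0.0
```

Run:
```python
from h import *
s=bot.state(); print(s["t"],s["eef_pos"],s["finger_gap"],s["finger_force"])
im2=bot.snapshot("side")
cv2.imwrite("pics/l.png",cv2.resize(im2[130:280,180:440],(800,460),interpolation=2)[:,:,::-1])
```

```text
26.0 [ 505.34981794 -269.7717975   220.51028242] 88.23828350085083 0.0
```

View pics/l.png

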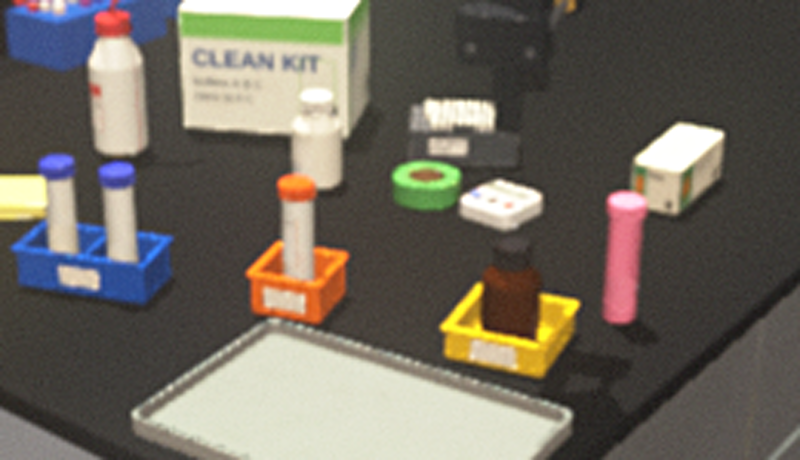

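All four stand upright in their bins: blue tubes at (62,205) and (120,210), orange at (298,230), bottle at (512,290). The timer, tape and white bottle haven't moved, and the gripper is clear. Handing in.

```bash
python3 -c "
from station import bot
print(bot.hand_in())"
```

```text
the job is handed in; nothing more can be done
None
```

The job is handed in at about 26 s of the 96 s allowed: in the last picture both blue tubes, the orange tube and the brown bottle stood upright in their bins, and the timer, tape and white bottle were where they started.

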